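# Tighten the primer pot's lid nuts crosswise

### The job

Take the T-wrench from its wooden holder and tighten the four lid nuts of the primer pot evenly in two rounds, going each time to the opposite nut before its neighbours: in the first round turn every nut to about its yellow half-way mark, in the second turn every nut fully tight, up to its stop, which you should feel but never force. Turn the nuts with the wrench only, leave the horse, jar and mug alone, and stand the wrench back on its holder.

Things in the scene. Friction and masses are not known exactly. Their poses are not given: they have to be found in the camera images.
- pot: Low round aluminium pressure pot, fixed to the bench; blue lid 210 mm across, its top 100 mm above the pot's origin (centre of the underside), z up. Four square nuts on the lid 65 mm from its centre, at the pot's +x (nut1), +y (nut2), -x (nut3), -y (nut4): nut1 faces nut3 across the lid, nut2 faces nut4. A 44 mm wide gauge stands 26 mm proud at the lid's centre.
- wrench: Loose steel T-wrench, 87 mm tall, 0.25 kg, standing on the holder. Origin: centre of the underside of its square socket; z up the shaft. Socket 41 mm square outside, 31 mm inside, 13 mm deep, open below, walls along the wrench's x and y. Shaft 16 mm thick. Red crossbar on top along x: 70 mm long, 16 mm wide (y), 24 mm high, centre 75 mm above the origin: grip it there.
- holder: Fixed wooden parking block for the wrench, 100 x 100 x 12 mm, origin at the centre of its underside; a round post, 24 mm across with a bevelled top, rises 11 mm above the block's centre. The parked wrench stands on the block with its socket over the post, its origin 12 mm above the holder's origin, any yaw.
- horse: Bystander: loose painted red wooden horse, 80 mm tall, origin under its centre.
- jar: Bystander: loose paint jar, 60 mm across, 85 mm tall, origin under its centre.
- mug: Bystander: loose white mug of brushes, 72 mm across, 85 mm tall (brushes to 175 mm), origin under its centre.
- nut1 (a joint): Turn of nut1 (rad), grows as it tightens, clockwise from above. Starts at 0 to 0.15; half way 0.45; fully tight 0.9, a hard stop where resistance jumps (more than 85 N between wrench and nut, about 1.1 N m, is forcing). Stiff (0.26 N m at first, 0.36 N m near the end), stays put. A red stripe on its washer points along its x; lid marks beside it: white 0, yellow 0.45, green 0.9.
- nut1_top (a point): Centre of the top of nut1, a steel nut 28 mm square (sides along this point's x and y, which turn with it; z up), top edges bevelled 3 mm. Its top is 18 mm above the lid, its washer 52 mm wide, 3 mm thick. The socket fits four ways, 1.5 mm of room a side: it seats with its roof on the nut, 13 mm over it, and turns freely about 0.1 rad either way before it drives the nut.
- nut2 (a joint): Turn of nut2 (rad), grows as it tightens, clockwise from above. Starts at 0 to 0.15; half way 0.45; fully tight 0.9, a hard stop where resistance jumps (more than 85 N between wrench and nut, about 1.1 N m, is forcing). Stiff (0.26 N m at first, 0.36 N m near the end), stays put. A red stripe on its washer points along its x; lid marks beside it: white 0, yellow 0.45, green 0.9.
- nut2_top (a point): Centre of the top of nut2, a steel nut 28 mm square (sides along this point's x and y, which turn with it; z up), top edges bevelled 3 mm. Its top is 18 mm above the lid, its washer 52 mm wide, 3 mm thick. The socket fits four ways, 1.5 mm of room a side: it seats with its roof on the nut, 13 mm over it, and turns freely about 0.1 rad either way before it drives the nut.
- nut3 (a joint): Turn of nut3 (rad), grows as it tightens, clockwise from above. Starts at 0 to 0.15; half way 0.45; fully tight 0.9, a hard stop where resistance jumps (more than 85 N between wrench and nut, about 1.1 N m, is forcing). Stiff (0.26 N m at first, 0.36 N m near the end), stays put. A red stripe on its washer points along its x; lid marks beside it: white 0, yellow 0.45, green 0.9.
- nut3_top (a point): Centre of the top of nut3, a steel nut 28 mm square (sides along this point's x and y, which turn with it; z up), top edges bevelled 3 mm. Its top is 18 mm above the lid, its washer 52 mm wide, 3 mm thick. The socket fits four ways, 1.5 mm of room a side: it seats with its roof on the nut, 13 mm over it, and turns freely about 0.1 rad either way before it drives the nut.
- nut4 (a joint): Turn of nut4 (rad), grows as it tightens, clockwise from above. Starts at 0 to 0.15; half way 0.45; fully tight 0.9, a hard stop where resistance jumps (more than 85 N between wrench and nut, about 1.1 N m, is forcing). Stiff (0.26 N m at first, 0.36 N m near the end), stays put. A red stripe on its washer points along its x; lid marks beside it: white 0, yellow 0.45, green 0.9.
- nut4_top (a point): Centre of the top of nut4, a steel nut 28 mm square (sides along this point's x and y, which turn with it; z up), top edges bevelled 3 mm. Its top is 18 mm above the lid, its washer 52 mm wide, 3 mm thick. The socket fits four ways, 1.5 mm of room a side: it seats with its roof on the nut, 13 mm over it, and turns freely about 0.1 rad either way before it drives the nut.
There are look-alikes about, which are no part of the job. There is more than one size of the wrench; the job needs the smallest.

How it is judged (in metres and radians):
On the way, in this order (a step that is already met when the one before it is completed fails the run):
1. first round: all four nuts turned to about half way (0.3 to 0.7 rad) (value of joint nut1 between 0.3 and 0.7 rad and value of joint nut2 between 0.3 and 0.7 rad and value of joint nut3 between 0.3 and 0.7 rad and value of joint nut4 between 0.3 and 0.7 rad), for 0.1 s.
2. second round: all four nuts fully tight (beyond 0.87 rad) (value of joint each of nut1, nut2, nut3, nut4 above 0.87 rad), for 0.1 s.
At the end, for the whole second after the job is handed in: All four nuts are fully tight (beyond 0.87 of 0.9 rad) and the wrench stands at rest, upright within 0.1 rad, on the holder's block with its socket over the post (origin within 10 mm sideways of the holder's, and 8 to 16 mm above it) (all of step 2 and horizontal distance between wrench and holder below 0.01 m and z of wrench in the frame of holder between 0.008 and 0.016 m and angle between wrench's own z axis and vertical below 0.1 rad and linear speed of wrench below 0.02 m/s); the robot touches nothing.
It fails at once if a nut is turned past 0.7 rad while another has not reached 0.3 (more than a little in one pass) (value of joint any of nut1, nut2, nut3, nut4 above 0.7 rad and value of joint any of nut1, nut2, nut3, nut4 below 0.3 rad).
It fails at once if out of cross order: two neighbouring nuts are past 0.3 rad (first round) or past 0.7 rad (second round) while neither of the other two is (((value of joint each of nut1, nut2 above 0.3 rad and value of joint each of nut3, nut4 below 0.3 rad) or (value of joint each of nut2, nut3 above 0.3 rad and value of joint each of nut4, nut1 below 0.3 rad) or (value of joint each of nut3, nut4 above 0.3 rad and value of joint each of nut1, nut2 below 0.3 rad) or (value of joint each of nut4, nut1 above 0.3 rad and value of joint each of nut2, nut3 below 0.3 rad)) or ((value of joint each of nut1, nut2 above 0.7 rad and value of joint each of nut3, nut4 below 0.7 rad) or (value of joint each of nut2, nut3 above 0.7 rad and value of joint each of nut4, nut1 below 0.7 rad) or (value of joint each of nut3, nut4 above 0.7 rad and value of joint each of nut1, nut2 below 0.7 rad) or (value of joint each of nut4, nut1 above 0.7 rad and value of joint each of nut2, nut3 below 0.7 rad))).
It fails at once if the wrench is forced: more than 85 N between wrench and pot or nuts (contact force between wrench and pot above 85 N).
It fails at once if fingers touch the pot or its nuts with more than 2 N (contact force between the fingers and pot above 2 N).
It fails at once if the horse, jar or mug is moved by more than 20 mm or tipped (distance of any of horse, jar, mug from where it was at the start of the episode above 0.02 m or angle between any of horse, jar, mug's own z axis and vertical above 0.35 rad).
It also fails if it takes over 72 s, if anything falls off the work surface, if the arm or the gripper's body presses on something with over 40 N, if the wrist force passes 120 N, or if a joint passes its speed limit or range.

### The arm

A 6-joint arm with a two-finger parallel gripper is mounted at the origin on the work surface. World frame = base frame: x ahead of the robot, y to its left, z up, the work surface at z = 0. Lengths are in mm, angles in degrees, forces in N, time in s.
With the tool pointing down it reaches from about 300 to 850 mm from the base axis. Payload 4.2 kg.
Tool frame: the origin (TCP) lies at the very end of the fingers, on their centre line; the grasp point (between the pads) lies 19 mm behind it; z points along the fingers, y is the line along which they close (so a half turn about z gives the same grasp; the last joint's range is limited). The gripper opens to 91 mm and grips with 3 to 60 N. Pads are 32 mm wide; open, the fingers measure 118 mm over their backs; the gripper's body (76 mm by 178 mm) begins 60 mm behind the grasp point.
Start: joints at [-71.562, 18.312, 89.639, -0, 72.044, -1.146], TCP at [192.734, -541.753, 213.976] pointing down, gripper open.
Joint ranges: [-177.97, 177.97], [-48.28, 115.42], [12.27, 149.76], [-77.06, 257.06], [2.81, 150.46], [-146.56, 146.56]. Speed limits (degrees/s): [147.25, 147.25, 180, 180, 180, 180].

### API

Orientations are given as [roll, pitch, yaw] about the fixed x, y, z axes, in that order (R = Rz(yaw) Ry(pitch) Rx(roll)).
In Python, from workcell import env, eyes gives the robot as it stands.
- The arm moves only by the tool send_rows, never from a script. Its argument "targets" is text: rows parted by semicolons, each of 7 numbers parted by spaces: the shift along the tool's x, y, z in m, then the turn, a rotation vector about the tool's x, y, z in degrees, then the opening in per cent of the stroke, from 0 (shut) to 100 (fully open). A call has 1 to 12 rows; each row is the pose to reach, as a shift and turn from the pose commanded when the call began, along the tool's axes at that moment; what a row does not reach only later rows make up. A row lasts 1/12 s, in which the tool goes at most 41.7 mm and 7.16 degrees, less where a joint would pass 70% of its speed; a pose out of reach is approached as far as the arm can. A call with a gripper value outside its range is refused whole. The fingers move at their own pace and stop on an object; "grip_force" is the grip in N (left out, the last holds). Time passes only in rows, so rows that repeat a pose let the fingers close. It gives the time, the measured TCP pose, the force, the opening and the grip force at its end, in the units of the state.
- env.state(): the state, without advancing time (a new reading comes with each control period).
- eyes.grab_frame(name): name is "scene" or "top" or "wrist"; returns a dict with "image" (420x560x3 uint8, blue, green, red), "fovy" (degrees; the focal length in pixels is half the picture's height over the tangent of half this angle, whatever the lens; pixels are square), "cx", "cy" (the principal point, pixels), "eye" and "attitude" of the camera in the world. Camera axes: x right, y up, looking along -z (the intrinsics and any distortion apply to the point x, -y, -z); pixel columns grow to the right and rows downward; lengths in mm; the calibration is good to about 2 mm. A picture is of the moment at which its call begins. There is no depth.
- env.job_done(): hands the job in; it is judged then, once.
The state is a dict: "time_s": time; "qpos": joint angles; "qvel": joint speeds; "effort": joint torques, N m; "ee_pos": TCP position; "ee_rot": TCP orientation; "force": force on the tool from outside, world axes, zero at the start; "torque": the same for the moment, N m; "gripper_width": finger opening in mm; "gripper_force": force on a finger pad.
Only numpy, scipy, OpenCV 4.12 (cv2) and the standard library are available. Lean on these libraries where they do the work, as an engineer would, in place of code of your own. Each camera call takes 0.05 s, during which the arm holds its last target. There are 200 camera calls.

## Working session

There is one attempt and no reset: what is moved stays moved. The work goes in short steps, Python scripts to look and compute and a tool call to move; the robot and the scene stay as the last step left them, time stands still between calls to the robot, and variables do not carry over. Pictures are saved under pics/ and viewed, at most 10 in all, crops included, and the job is handed in when it is done.

Besides the shell and the picture viewer there is one more tool, called by a JSON object that holds its "method" and its "body", one argument or row to a line. send_rows: Moves the arm, as the interface text tells. Its arguments: {"type":"object","properties":{"targets":{"type":"string"},"grip_force":{"type":"number"}},"required":["targets"]}

```bash
ls; mkdir -p pics; python3 - <<'E'
from workcell import env, eyes
import cv2
s=env.state(); print(s)
for n in ("scene","top","wrist"):
    f=eyes.grab_frame(n); cv2.imwrite(f"pics/{n}0.png",f["image"]); print(n,{k:v for k,v in f.items() if k!="image"})
E
```

```text
pics
{'time_s': 0.0, 'qpos': array([-7.15613642e+01,  1.83516305e+01,  8.97044992e+01, -1.52880678e-03,
        7.20448294e+01, -1.14585749e+00]), 'qvel': array([ 0.04758309,  0.10895728,  0.0330863 , -0.04460715, -0.04836422,
        0.13855043]), 'effort': array([-3.63296458e-04, -4.12456834e+01, -2.31970829e+01,  7.26626138e-02,
        4.57607908e-02, -1.47348264e-04]), 'ee_pos': array([ 192.57434035, -541.26688781,  213.13331499]), 'ee_rot': array([-1.79899032e+02, -5.65717637e-04,  1.95849653e+01]), 'force': array([ 0.01308372,  0.48871153, -0.0782918 ]), 'torque': array([-0.00734837,  0.03887408,  0.01609775]), 'gripper_force': 0.0, 'gripper_width': 91.21527051656082}
scene {'fovy': 54.044526376866834, 'cx': 275.865836830515, 'cy': 210.7089377131046, 'eye': array([1205.73489437, -113.41269487,  914.17045138]), 'attitude': array([38.68703427, -1.01966485, 81.00058778])}
top {'fovy': 53.799261387157244, 'cx': 279.5360103285799, 'cy': 218.69528691805328, 'eye': array([ 511.19741724,   -3.83548747, 1014.8644085 ]), 'attitude': array([  4.38255605,   1.07833727, -90.05840828])}
wrist {'fovy': 62.719449090876694, 'cx': 283.6698832902641, 'cy': 206.52761261133628, 'eye': array([ 258.65733329, -518.26253103,  383.25358831]), 'attitude': array([-14.44219773,   0.13535148, -70.4842258 ])}
```

View pics/top0.png

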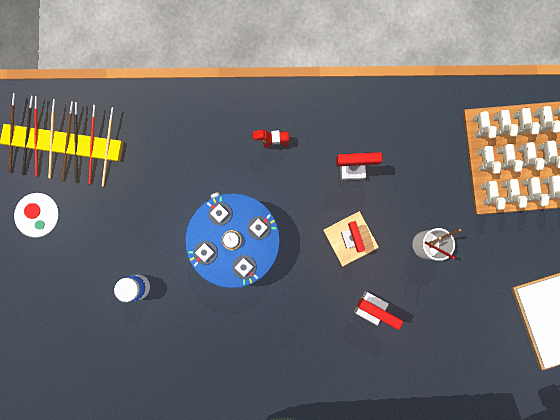

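View pics/scene0.png

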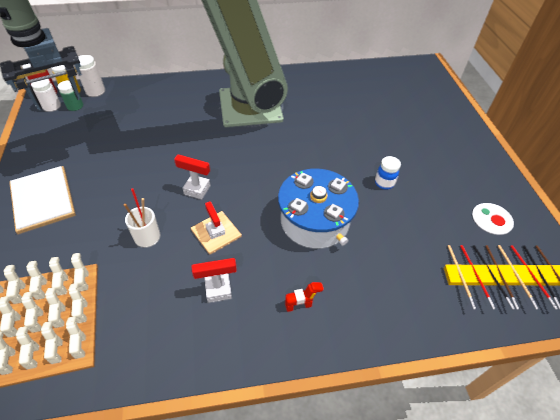

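Top view: the pot is at (233,240). There are three candidate T-wrenches: a small one on the wooden holder at (354,237), a bigger one at (360,160) and another bigger one at (380,310). I pick the one on the holder and will check it close up. Horse is at (271,138), jar at (130,288), mug at (437,245).

```bash
cat > h.py <<'E'
import numpy as np, cv2
from scipy.spatial.transform import Rotation as R
from workcell import env, eyes
def grab(n,save=None):
    f=eyes.grab_frame(n); 
    if save: cv2.imwrite(f"pics/{save}.png",f["image"])
    return f
def foc(f): return f["image"].shape[0]/2/np.tan(np.radians(f["fovy"]/2))
def rot(e): return R.from_euler("xyz",e,degrees=True)
def cast(f,px,z):
    px=np.atleast_2d(np.array(px,float)); F=foc(f)
    d=np.c_[(px[:,0]-f["cx"])/F,-(px[:,1]-f["cy"])/F,-np.ones(len(px))]
    d=rot(f["attitude"]).apply(d)
    return f["eye"]+d*((z-f["eye"][2])/d[:,2])[:,None]
def proj(f,P):
    p=rot(f["attitude"]).inv().apply(np.atleast_2d(P)-f["eye"]); F=foc(f)
    return np.c_[f["cx"]-F*p[:,0]/p[:,2], f["cy"]+F*p[:,1]/p[:,2]]
def hsv(f,lo,hi): return cv2.inRange(cv2.cvtColor(f["image"],cv2.COLOR_BGR2HSV),np.array(lo),np.array(hi))
def blobs(m,amin=20):
    c=cv2.findContours(m,cv2.RETR_EXTERNAL,cv2.CHAIN_APPROX_NONE)[0]
    return sorted([x for x in c if cv2.contourArea(x)>amin],key=cv2.contourArea,reverse=True)
def towards(pos,yaw,roll=180,pitch=0):
    """move in tool axes (m, rotvec deg) from the measured pose"""
    s=env.state(); r=rot(s["ee_rot"]); d=r.inv().apply(np.array(pos)-s["ee_pos"])/1000
    return np.round(d,4), np.round((r.inv()*rot([roll,pitch,yaw])).as_rotvec(degrees=True),2)
E
python3 - <<'E'
from h import *
f=grab("top")
b=blobs(hsv(f,(100,120,80),(125,255,255)))[0]
h=cv2.convexHull(b); (c,ax,a)=cv2.fitEllipse(h); print("lid",c,ax,cast(f,[c],100))
m=hsv(f,(10,50,100),(30,200,255)); m[:,:300]=0;m[:,400:]=0;m[:90]=0
b=blobs(m)[0]; r=cv2.minAreaRect(cv2.convexHull(b)); print("holder",r,cast(f,[r[0]],12)); print(cast(f,cv2.boxPoints(r),12))
m=hsv(f,(0,150,100),(8,255,255))|hsv(f,(172,150,100),(180,255,255))
for b in blobs(m,60):
    r=cv2.minAreaRect(b); 
    if 330<r[0][0]<410: print("bar",r,cast(f,cv2.boxPoints(r),99)[:,:2])
E
```

```text
lid (232.00082397460938, 240.2426300048828) (93.81879425048828, 94.86898040771484) [[533.77741499 118.5751026  100.        ]]
holder ((350.53271484375, 238.39599609375), (42.13204574584961, 41.97786331176758), 62.44719314575195) [[ 539.977371   -156.37975703   12.        ]]
[[ 561.7778796   -88.25877108   12.        ]
 [ 608.73792835 -178.7817259    12.        ]
 [ 518.30438148 -224.10227865   12.        ]
 [ 471.87622415 -134.19262198   12.        ]]
bar ((379.48089599609375, 313.5350036621094), (48.9227294921875, 10.375129699707031), 28.610462188720703) [[ 389.61002248 -151.89075276]
 [ 409.2197387  -162.97878787]
 [ 359.1509753  -254.89969606]
 [ 339.73283401 -243.74891787]]
bar ((358.534912109375, 158.69827270507812), (11.835216522216797, 45.44322967529297), 87.1375961303711) [[ 726.66390111 -112.33384051]
 [ 731.26346901 -213.67121983]
 [ 704.4672079  -214.45778636]
 [ 699.83337632 -113.3478579 ]]
bar ((356.2702941894531, 236.3783721923828), (31.320146560668945, 8.52849006652832), 72.89727020263672) [[ 572.24610687 -137.14770463]
 [ 577.7629829  -155.19436353]
 [ 511.74137013 -174.38174827]
 [ 506.26312472 -156.43988763]]
```

```bash
python3 - <<'E'
from h import *
print(towards([540,-156,230],16.2)); print(towards([534,119,230],16.2))
E
```

```text
(array([ 0.4565, -0.2468, -0.0163]), array([-0.06,  0.  ,  3.38]))
(array([ 0.543 , -0.5079, -0.0161]), array([-0.06,  0.  ,  3.38]))
```

{"method": "send_rows", "body": {
  "targets": "0.0365 -0.02 -0.018 0 0 0 100;0.073 -0.04 -0.018 0 0 0.5 100;0.11 -0.06 -0.018 0 0 1 100;0.146 -0.08 -0.018 0 0 1.5 100;0.183 -0.1 -0.018 0 0 2 100;0.22 -0.12 -0.018 0 0 2.5 100;0.256 -0.14 -0.018 0 0 3 100;0.29 -0.16 -0.018 0 0 3.4 100;0.33 -0.18 -0.018 0 0 3.4 100;0.37 -0.2 -0.018 0 0 3.4 100;0.41 -0.225 -0.018 0 0 3.4 100;0.4565 -0.247 -0.0165 0 0 3.4 100"
}}

```text
time_s: 1.2
ee_pos: [525.1, -170.3, 231.1]
ee_rot: [180.0, 0.0, 16.2]
force: [0.6, -1.2, -0.3]
gripper_width: 91.0
gripper_force: 0.0
```

{"method": "send_rows", "body": {
  "targets": "0 0 0 0 0 0 100;0 0 0 0 0 0 100;0 0 0 0 0 0 100;0 0 0 0 0 0 100"
}}

```text
time_s: 1.53
ee_pos: [523.4, -173.2, 230.9]
ee_rot: [180.0, 0.0, 16.1]
force: [-0.6, 0.2, 0.1]
gripper_width: 91.4
gripper_force: 0.0
```

```bash
python3 - <<'E'
from h import *
f=grab("wrist","wr_holder")
s=env.state(); print(s["time_s"],s["ee_pos"],s["ee_rot"],f["eye"],f["attitude"])
m=hsv(f,(0,150,90),(8,255,255))|hsv(f,(172,150,90),(180,255,255))
for b in blobs(m,200):
    r=cv2.minAreaRect(b); print(r, cast(f,cv2.boxPoints(r),99)[:,:2].round(1).tolist())
print(towards([534,119,215],16.2))
E
```

```text
1.5833 [ 523.38648423 -173.47845195  231.0105653 ] [1.79989707e+02 2.63400648e-02 1.60735286e+01] [ 590.84577849 -153.93807338  400.88198305] [-1.44901205e+01  3.67741953e-02 -7.39585660e+01]
((248.7376708984375, 329.61474609375), (48.525978088378906, 34.313880920410156), 39.80557632446289) [[378.8, -147.9], [413.1, -161.7], [390.0, -206.0], [354.2, -192.8]]
((272.1742858886719, 171.51795959472656), (77.24261474609375, 17.148122787475586), 88.75463104248047) [[573.4, -140.1], [577.7, -154.1], [512.2, -174.4], [507.6, -159.5]]
(array([ 0.0912, -0.2781,  0.0159]), array([ 0.01,  0.03, -0.13]))
```

View pics/wr_holder.png

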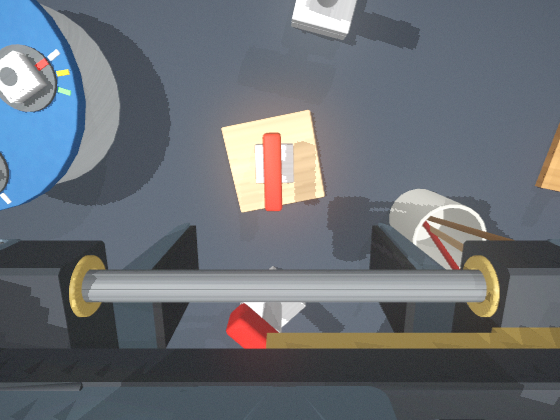

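Close view: the small wrench stands on the wooden block with its red bar at (272,171), about 69 mm long, so it is the smallest one. Next I look at the pot.

{"method": "send_rows", "body": {
  "targets": "0.008 -0.035 0.004 0 0 0 100;0.018 -0.07 0.008 0 0 0 100;0.03 -0.105 0.012 0 0 0 100;0.042 -0.14 0.015 0 0 0 100;0.054 -0.175 0.015 0 0 0 100;0.066 -0.21 0.015 0 0 0 100;0.08 -0.25 0.015 0 0 0 100;0.091 -0.278 0.015 0 0 0 100;0.091 -0.278 0.015 0 0 0 100;0.091 -0.278 0.015 0 0 0 100;0.091 -0.278 0.015 0 0 0 100;0.091 -0.278 0.015 0 0 0 100"
}}

```text
time_s: 2.58
ee_pos: [534.1, 118.2, 216.0]
ee_rot: [180.0, 0.0, 16.1]
force: [-0.1, -0.9, -0.4]
gripper_width: 91.2
gripper_force: 0.0
```

```bash
python3 - <<'E'
from h import *
f=grab("wrist","wr_pot")
s=env.state(); print(s["time_s"],s["ee_pos"],s["ee_rot"],f["eye"])
cv2.imwrite("pics/wr_pot_c.png",cv2.resize(f["image"][0:300,100:460],None,fx=2,fy=2,interpolation=cv2.INTER_CUBIC))
E
```

```text
2.6333 [534.20236848 118.21211943 216.08073542] [1.79975894e+02 5.15414236e-03 1.60393576e+01] [601.45940715 137.4825117  386.08129115]
```

View pics/wr_pot_c.png

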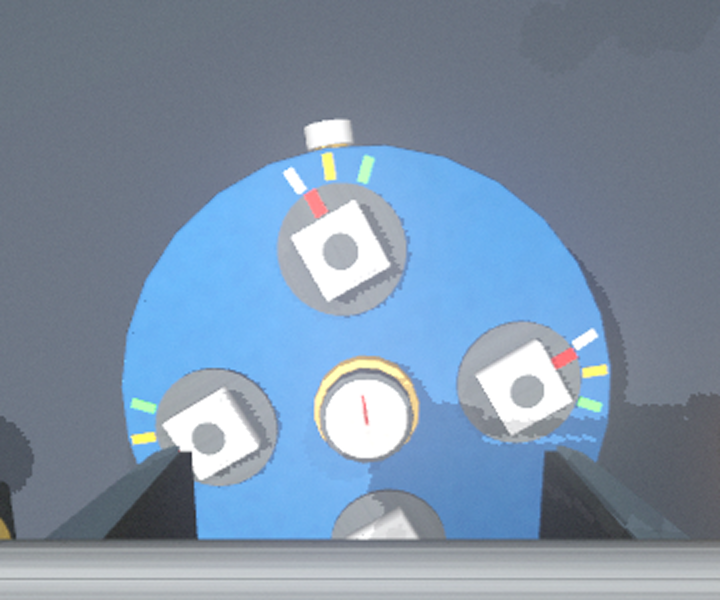

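The crop shows three nuts, at crop pixels (340,250), (527,390) and (210,435), with the red stripes just clockwise of the white marks. The fourth is half hidden at (395,530). I shift back about 70 mm for a second view and measure.

{"method": "send_rows", "body": {
  "targets": "-0.035 0 0 0 0 0 100;-0.07 0 0 0 0 0 100;-0.07 0 0 0 0 0 100;-0.07 0 0 0 0 0 100;-0.07 0 0 0 0 0 100;-0.07 0 0 0 0 0 100"
}}

```text
time_s: 3.13
ee_pos: [468.3, 100.2, 216.4]
ee_rot: [180.0, -0.1, 16.1]
force: [0.6, -0.6, -0.2]
gripper_width: 91.2
gripper_force: 0.0
```

```bash
cat >> h.py <<'E'
def lidholes(f,z=103):
    """washers: non-blue holes in the blue lid"""
    m=hsv(f,(95,90,60),(125,255,255)); out=[]
    cs,hi=cv2.findContours(m,cv2.RETR_CCOMP,cv2.CHAIN_APPROX_NONE)
    for c,h in zip(cs,hi[0]):
        if h[3]>=0 and cv2.contourArea(c)>900:
            w=cast(f,c[:,0,:],z); e=cv2.fitEllipse(w[:,:2].astype(np.float32)); out.append((e,c))
    return out
E
python3 - <<'E'
from h import *
f=grab("wrist","wr_pot2")
s=env.state(); print(s["time_s"],s["ee_pos"],s["ee_rot"],f["eye"])
for e,c in lidholes(f):
    x,y,w,h=cv2.boundingRect(c); print("hole",np.round(e[0],1),np.round(e[1],1),(x,y,w,h))
m=hsv(f,(0,0,190),(180,45,255))
for b in blobs(m,300):
    r=cv2.minAreaRect(b); w=cast(f,cv2.boxPoints(r),118)[:,:2]; d=w[1]-w[0]
    print("white",np.round(r[0]),np.round(r[1]),w.mean(0).round(1),np.linalg.norm(np.diff(w,axis=0),axis=1).round(1),(np.degrees(np.arctan2(d[1],d[0]))%90).round(1))
for nm,lo,hi in (("red",(0,120,80),(9,255,255)),("red2",(170,120,80),(180,255,255)),("yel",(22,80,120),(32,255,255)),("grn",(45,60,120),(80,255,255))):
    for b in blobs(hsv(f,lo,hi),8):
        r=cv2.minAreaRect(b)
        if r[0][1]<260: print(nm,np.round(r[0],1),cv2.contourArea(b),cast(f,[np.mean(b[:,0],0)],103)[0,:2].round(1))
cv2.imwrite("pics/wr_pot2_c.png",cv2.resize(f["image"][0:300,100:460],None,fx=2,fy=2,interpolation=cv2.INTER_CUBIC))
E
```

```text
3.1833 [468.22391934 100.3507429  216.16788399] [ 1.79985850e+02 -6.42593850e-02  1.61476685e+01] [535.29207398 119.45607277 386.5173174 ]
hole [472.8  90.7] [51.9 60.6] (264, 167, 64, 74)
hole [505.8 180.3] [51.6 60.9] (158, 99, 81, 67)
hole [534.1 118.8] [45.4 45.8] (256, 90, 58, 60)
hole [562.3  57.6] [51.9 60.4] (332, 72, 82, 70)
white [271.  28.] [44. 41.] [592.2 145.5] [28.4 28.6 29.1] 43.1
white [284. 120.] [44. 42.] [533.9 119. ] [31.3 32.3 32.2] 16.1
white [368. 106.] [38. 40.] [560.9  61.2] [28.3 27.9 28.9] 45.3
white [201. 133.] [38. 36.] [507.5 177. ] [28.  27.9 28.6] 45.9
white [536. 188.] [32. 42.] [539.3 -87.6] [33.2 25.7 33.5] 17.5
white [  8. 168.] [17. 52.] [439.2 316. ] [41.7 13.1 41.6] 4.5
white [294. 198.] [28. 35.] [477.9  94.3] [27.5 22.9 28. ] 46.8
red [257.    4.3] 59.5 [607.9 161. ]
red [389.7  92.7] 50.0 [576.8  45.2]
red [182.4 146. ] 45.5 [491.6 192.5]
red2 [308.2 219.5] 44.5 [460.2  76. ]
yel [276.1 102.7] 82.0 [546.1 129.6]
yel [405.  101.1] 48.0 [574.3  31.4]
yel [166.  138.4] 42.0 [493.8 206.7]
yel [300.7 233.2] 32.0 [446.5  78.6]
grn [165.8 120.2] 48.5 [507.8 209.6]
grn [402.  119.7] 48.5 [560.3  28.4]
grn [284.2 232.3] 41.0 [443.4  92.6]
```

View pics/wr_pot2_c.png

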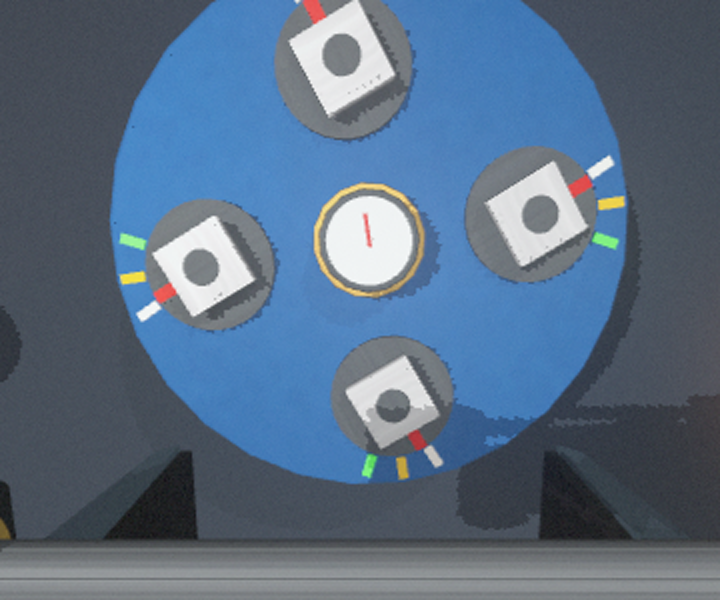

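The second view shows all four nuts, at crop pixels (341,55), (540,213), (202,267) and (393,405). The model fit gives pot centre (534.1,119.0) and pot yaw about 24.6°. The nuts start at about 0.06–0.13 rad (yaw about 45°). Next I pick up the wrench.

```bash
python3 - <<'E'
from h import *
print(towards([542.5,-156.6,216],16.8))
E
```

```text
(array([-1.000e-04,  2.675e-01,  2.000e-04]), array([ 0.01, -0.06, -0.65]))
```

{"method": "send_rows", "body": {
  "targets": "0 0.04 0 0 0 -0.6 100;0 0.08 0 0 0 -0.6 100;0 0.12 0 0 0 -0.6 100;0 0.16 0 0 0 -0.6 100;0 0.2 0 0 0 -0.6 100;0 0.24 0 0 0 -0.6 100;0 0.2675 0.005 0 0 -0.6 100;0 0.2675 0.02 0 0 -0.6 100;0 0.2675 0.035 0 0 -0.6 100;0 0.2675 0.05 0 0 -0.6 100;0 0.2675 0.05 0 0 -0.6 100;0 0.2675 0.05 0 0 -0.6 100"
}}

```text
time_s: 4.18
ee_pos: [541.8, -156.5, 165.2]
ee_rot: [-179.9, 0.1, 16.8]
force: [1.1, -0.2, 0.5]
gripper_width: 91.3
gripper_force: 0.0
```

```bash
python3 - <<'E'
from h import *
print(env.state()["time_s"],towards([542.5,-156.6,68],16.8))
f=grab("wrist","wr_g")
m=hsv(f,(0,150,90),(8,255,255))|hsv(f,(172,150,90),(180,255,255))
for b in blobs(m,200):
    r=cv2.minAreaRect(b); w=cast(f,cv2.boxPoints(r),99)[:,:2]; print(r,w.mean(0),w.round(1).tolist())
E
```

```text
4.1833 (array([0.0008, 0.0003, 0.0972]), array([-0.05,  0.09, -0.02]))
((284.5, 215.0), (94.0, 21.0), 90.0) [ 543.43787866 -156.50902318] [[574.7, -139.5], [578.9, -153.4], [512.3, -174.0], [507.8, -159.1]]
```

{"method": "send_rows", "body": {
  "targets": "0.001 0 0.025 0 0 0 100;0.001 0 0.05 0 0 0 100;0.001 0 0.075 0 0 0 100;0.001 0 0.09 0 0 0 100;0.001 0 0.097 0 0 0 100;0.001 0 0.097 0 0 0 100;0.001 0 0.097 0 0 0 100;0.001 0 0.097 0 0 0 0;0.001 0 0.097 0 0 0 0;0.001 0 0.097 0 0 0 0;0.001 0 0.097 0 0 0 0;0.001 0 0.097 0 0 0 0",
  "grip_force": 50
}}

```text
time_s: 5.23
ee_pos: [542.7, -156.2, 69.4]
ee_rot: [180.0, -0.0, 16.8]
force: [-0.0, 0.3, 0.5]
gripper_width: 61.0
gripper_force: 0.0
```

{"method": "send_rows", "body": {
  "targets": "0 0 0 0 0 0 0;0 0 0 0 0 0 0;0 0 0 0 0 0 0;0 0 0 0 0 0 0",
  "grip_force": 60
}}

```text
time_s: 5.57
ee_pos: [542.5, -156.1, 68.9]
ee_rot: [-180.0, 0.0, 16.8]
force: [0.9, 0.1, -0.2]
gripper_width: 34.1
gripper_force: 0.0
```

{"method": "send_rows", "body": {
  "targets": "0 0 0 0 0 0 0;0 0 0 0 0 0 0;0 0 0 0 0 0 0;0 0 0 0 0 0 0;0 0 0 0 0 0 0;0 0 -0.01 0 0 0 0;0 0 -0.03 0 0 0 0;0 0 -0.06 0 0 0 0;0 0 -0.1 0 0 0 0;0 0 -0.13 0 0 0 0;0 0 -0.145 0 0 0 0;0 0 -0.145 0 0 0 0"
}}

```text
time_s: 6.57
ee_pos: [544.6, -156.7, 218.8]
ee_rot: [179.7, -0.4, 16.8]
force: [0.8, 0.1, -2.5]
gripper_width: 15.5
gripper_force: 60.0
```

```bash
python3 - <<'E'
from h import *
s=env.state(); print(s["time_s"],s["ee_pos"],s["force"],s["gripper_width"],s["gripper_force"])
f=grab("wrist","wr_held"); cv2.imwrite("pics/wr_held_c.png",cv2.resize(f["image"][100:300,180:400],None,fx=3,fy=3,interpolation=cv2.INTER_CUBIC))
p=s["ee_pos"]; o=p-[0,0,56]; y=np.radians(s["ee_rot"][2]); 
c=[o+20.5*np.array([a*np.cos(y)-b*np.sin(y),a*np.sin(y)+b*np.cos(y),0]) for a,b in((1,1),(1,-1),(-1,-1),(-1,1))]
print("expected socket px",proj(f,c).round(1).tolist(), towards([593.3,146.1,216],43.6),towards([561.3,60,216],45.3))
E
```

```text
6.5667 [ 544.56576011 -156.66617765  218.79643496] [ 0.81049417  0.11459235 -2.47490877] 15.509749202986145 59.99157965008635
expected socket px [[252.8, 194.5], [313.9, 194.4], [312.7, 251.7], [254.2, 251.8]] (array([ 0.1353, -0.275 , -0.0003]), array([  0.17,  -0.16, -26.82])) (array([ 0.0798, -0.2018, -0.0003]), array([  0.17,  -0.15, -28.52]))
```

View pics/wr_held_c.png

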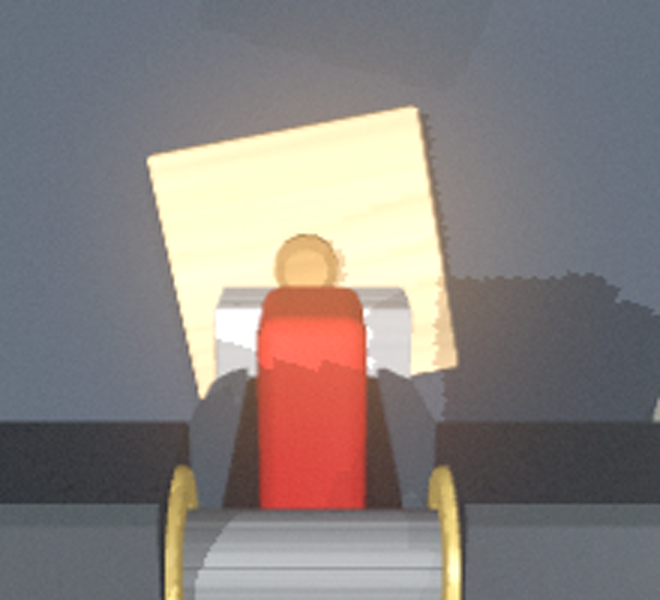

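The held wrench is visible: the bar is centred and the socket front edge is at crop row 288, as expected within about 1 mm. I move it over nut A (pot +x side).

{"method": "send_rows", "body": {
  "targets": "0.015 -0.032 0 0 0 -3 0;0.032 -0.064 0 0 0 -6 0;0.049 -0.096 0 0 0 -9 0;0.066 -0.13 0 0 0 -13 0;0.083 -0.165 0 0 0 -17 0;0.1 -0.2 0 0 0 -20 0;0.115 -0.235 0 0 0 -23 0;0.127 -0.26 0 0 0 -25 0;0.135 -0.275 0.01 0 0 -26.8 0;0.135 -0.275 0.02 0 0 -26.8 0;0.135 -0.275 0.025 0 0 -26.8 0;0.135 -0.275 0.025 0 0 -26.8 0"
}}

```text
time_s: 7.62
ee_pos: [590.3, 145.1, 185.6]
ee_rot: [-179.8, 0.4, 43.6]
force: [0.1, -0.8, -3.3]
gripper_width: 15.7
gripper_force: 60.0
```

```bash
python3 - <<'E'
from h import *
s=env.state(); print(s["time_s"],s["ee_pos"],s["ee_rot"],s["force"],s["torque"],towards([593.3,146.1,162],43.6))
f=grab("wrist","wr_A"); cv2.imwrite("pics/wr_A_c.png",cv2.resize(f["image"][100:300,180:400],None,fx=3,fy=3,interpolation=cv2.INTER_CUBIC))
E
```

```text
7.6167 [590.27729772 145.07434482 185.5571372 ] [-179.82434727    0.37791578   43.55946906] [ 0.14873487 -0.76548438 -3.25322487] [-0.01242223 -0.03899756 -0.01945538] (array([0.0031, 0.0014, 0.0235]), array([-0.18,  0.38, -0.04]))
```

View pics/wr_A_c.png

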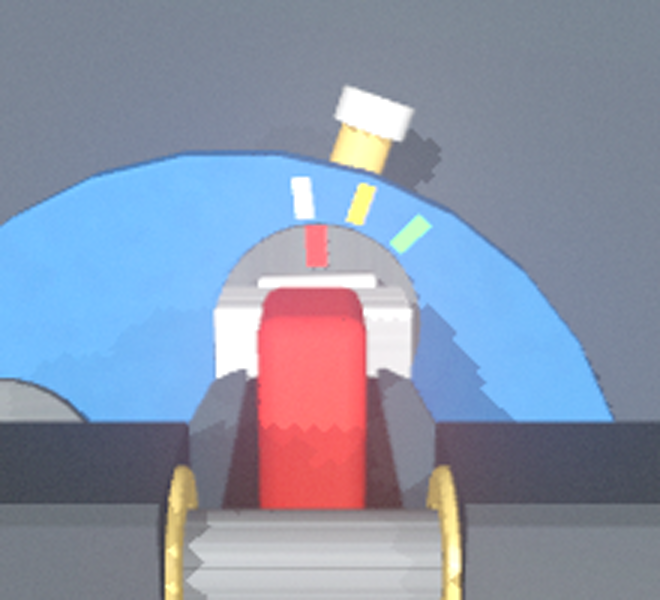

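Nut A's edge shows just ahead of the socket, centred at crop column 317 against 315 for the socket, and the yaw matches. I lower the wrench gently.

{"method": "send_rows", "body": {
  "targets": "0.003 0.0014 0 0 0 0 0;0.003 0.0014 0.003 0 0 0 0;0.003 0.0014 0.006 0 0 0 0;0.003 0.0014 0.009 0 0 0 0;0.003 0.0014 0.012 0 0 0 0;0.003 0.0014 0.014 0 0 0 0"
}}

```text
time_s: 8.17
ee_pos: [595.3, 146.9, 174.5]
ee_rot: [-180.0, 0.0, 43.6]
force: [-0.4, -0.1, -3.0]
gripper_width: 15.7
gripper_force: 60.0
```

{"method": "send_rows", "body": {
  "targets": "0 0 0.002 0 0 0 0;0 0 0.004 0 0 0 0;0 0 0.006 0 0 0 0;0 0 0.008 0 0 0 0;0 0 0.008 0 0 0 0;0 0 0.008 0 0 0 0"
}}

```text
time_s: 8.67
ee_pos: [595.2, 147.1, 166.7]
ee_rot: [-180.0, 0.0, 43.6]
force: [-0.5, -0.2, -3.0]
gripper_width: 15.4
gripper_force: 60.0
```

```bash
cat >> h.py <<'E'
def st(*a):
    s=env.state(); print(round(s["time_s"],2),"pos",s["ee_pos"].round(1),"rot",s["ee_rot"].round(2),"F",s["force"].round(1),"T",s["torque"].round(2),"q6",s["qpos"][5].round(1))
    for t in a: print(t,*[x.tolist() for x in towards(*t)])
E
python3 -c "
from h import *
st(([593.3,146.1,162],43.6))"
```

```text
8.67 pos [595.2 147.1 166.7] rot [-1.7999e+02  4.0000e-02  4.3590e+01] F [-0.5 -0.2 -3. ] T [-0.14  0.16 -0.01] q6 59.2
([593.3, 146.1, 162], 43.6) [-0.0021, -0.0006, 0.0047] [-0.01, 0.04, -0.01]
```

{"method": "send_rows", "body": {
  "targets": "-0.001 0 0.002 0 0 0 0;-0.001 0 0.003 0 0 0 0;-0.001 0 0.004 0 0 0 0;-0.001 0 0.004 0 0 0 0;-0.001 0 0.004 0 0 0 0"
}}

```text
time_s: 9.08
ee_pos: [594.9, 146.6, 162.9]
ee_rot: [180.0, -0.0, 43.6]
force: [0.1, -0.6, -2.3]
gripper_width: 15.5
gripper_force: 60.0
```

```bash
python3 -c "
from h import *
st(([593.3,146.1,162],43.6))"
```

```text
9.08 pos [594.9 146.6 162.9] rot [ 1.7999e+02 -1.0000e-02  4.3580e+01] F [ 0.1 -0.6 -2.3] T [ 0.02 -0.04 -0.  ] q6 59.2
([593.3, 146.1, 162], 43.6) [-0.0014, -0.0007, 0.0009] [0.01, -0.01, -0.02]
```

{"method": "send_rows", "body": {
  "targets": "0 0 0 0 0 3 0;0 0 0 0 0 6 0;0 0 0 0 0 9 0;0 0 0 0 0 12 0;0 0 0 0 0 12 0"
}}

```text
time_s: 9.5
ee_pos: [594.0, 146.7, 162.8]
ee_rot: [-179.9, 0.1, 31.6]
force: [-1.5, -0.2, -0.8]
gripper_width: 15.6
gripper_force: 60.0
```

```bash
python3 -c "
from h import *
st()"
```

```text
9.5 pos [594.  146.7 162.8] rot [-1.7994e+02  8.0000e-02  3.1560e+01] F [-1.5 -0.2 -0.8] T [0.12 0.46 0.05] q6 71.2
```

{"method": "send_rows", "body": {
  "targets": "0 0 0 0 0 3 0;0 0 0 0 0 6 0;0 0 0 0 0 9 0;0 0 0 0 0 12 0"
}}

```text
time_s: 9.83
ee_pos: [594.1, 146.6, 162.8]
ee_rot: [-180.0, 0.1, 19.6]
force: [-1.9, 0.6, -2.5]
gripper_width: 15.5
gripper_force: 60.0
```

{"method": "send_rows", "body": {
  "targets": "0 0 0 0 0 0.5 0;0 0 0 0 0 0.5 0"
}}

```text
time_s: 10.0
ee_pos: [594.2, 146.6, 162.9]
ee_rot: [-180.0, 0.1, 19.2]
force: [-2.3, 0.2, -2.6]
gripper_width: 15.6
gripper_force: 60.0
```

```bash
python3 -c "
from h import *
st()"
```

```text
10.0 pos [594.2 146.6 162.9] rot [-1.7998e+02  8.0000e-02  1.9200e+01] F [-2.3  0.2 -2.6] T [0.1  0.56 0.19] q6 83.6
```

{"method": "send_rows", "body": {
  "targets": "0 0 0 0 0 -3 0;0 0 -0.006 0 0 -4 0;0 0 -0.015 0 0 -4 0;0 0 -0.03 0 0 -4 0;0 0 -0.04 0 0 -4 0;0 0 -0.04 0 0 -4 0;0 0 -0.04 0 0 -4 0"
}}

```text
time_s: 10.58
ee_pos: [595.5, 146.6, 204.1]
ee_rot: [180.0, -0.2, 23.1]
force: [0.5, 1.0, -3.3]
gripper_width: 15.4
gripper_force: 60.0
```

```bash
cat >> h.py <<'E'
def stripe(f,nut):
    m=hsv(f,(0,110,70),(9,255,255))|hsv(f,(170,110,70),(180,255,255))
    for b in blobs(m,6):
        p=cast(f,[b[:,0].mean(0)],103)[0,:2]-nut
        if 15<np.hypot(*p)<30: print("stripe at",np.degrees(np.arctan2(p[1],p[0])).round(1),"r",np.hypot(*p).round(1),"A",cv2.contourArea(b))
E
python3 - <<'E'
from h import *
st(([476.4,92.6,203],46.8)); f=grab("wrist"); stripe(f,(593.3,146.1))
E
```

```text
10.58 pos [595.5 146.6 204.1] rot [ 1.7996e+02 -1.6000e-01  2.3070e+01] F [ 0.5  1.  -3.3] T [ 0.02 -0.07 -0.01] q6 79.7
([476.4, 92.6, 203], 46.8) [-0.1307, 0.003, 0.0008] [0.07, -0.15, -23.73]
stripe at -156.2 r 20.9 A 2507.0
stripe at 27.7 r 20.9 A 49.0
```

{"method": "send_rows", "body": {
  "targets": "-0.03 0.0005 0 0 0 -4 0;-0.06 0.001 0 0 0 -10 0;-0.09 0.002 0 0 0 -16 0;-0.118 0.003 0 0 0 -22 0;-0.1307 0.003 0 0 0 -23.8 0;-0.1307 0.003 0.01 0 0 -23.8 0;-0.1307 0.003 0.02 0 0 -23.8 0;-0.1307 0.003 0.025 0 0 -23.8 0;-0.1307 0.003 0.025 0 0 -23.8 0;-0.1307 0.003 0.025 0 0 -23.8 0"
}}

```text
time_s: 11.47
ee_pos: [476.2, 92.8, 177.0]
ee_rot: [-179.9, 0.1, 46.9]
force: [0.7, 0.0, -2.9]
gripper_width: 15.8
gripper_force: 60.0
```

```bash
python3 -c "
from h import *
st(([475.9,92.6,163],46.8)); stripe(grab('wrist'),(475.1,92))"
```

```text
11.47 pos [476.2  92.8 177. ] rot [-1.7995e+02  7.0000e-02  4.6880e+01] F [ 0.7  0.  -2.9] T [-0.04 -0.1  -0.06] q6 52.8
([475.9, 92.6, 163], 46.8) [-0.0003, -0.0001, 0.014] [-0.05, 0.07, 0.08]
```

{"method": "send_rows", "body": {
  "targets": "0 0 0.0025 0 0 0 0;0 0 0.005 0 0 0 0;0 0 0.0075 0 0 0 0;0 0 0.01 0 0 0 0;0 0 0.0125 0 0 0 0;0 0 0.0135 0 0 0 0;0 0 0.0135 0 0 0 0;0 0 0.0135 0 0 0 0"
}}

```text
time_s: 12.18
ee_pos: [475.7, 92.5, 164.5]
ee_rot: [180.0, 0.0, 46.9]
force: [0.2, 0.8, -3.3]
gripper_width: 15.8
gripper_force: 60.0
```

{"method": "send_rows", "body": {
  "targets": "0 0 0.0005 0 0 4 0;0 0 0.001 0 0 8 0;0 0 0.001 0 0 12 0;0 0 0.001 0 0 16 0;0 0 0.001 0 0 20 0;0 0 0.001 0 0 24 0;0 0 0.001 0 0 28 0;0 0 0.001 0 0 30 0;0 0 0.001 0 0 30 0"
}}

```text
time_s: 12.93
ee_pos: [475.9, 92.3, 163.7]
ee_rot: [179.9, -0.0, 16.9]
force: [0.5, -0.5, -1.8]
gripper_width: 15.5
gripper_force: 60.0
```

```bash
python3 -c "
from h import *
st()"
```

```text
12.93 pos [475.9  92.3 163.7] rot [ 1.7995e+02 -2.0000e-02  1.6900e+01] F [ 0.5 -0.5 -1.8] T [-0.2  -0.01  0.13] q6 82.8
```

{"method": "send_rows", "body": {
  "targets": "0 0 0 0 0 -3 0;0 0 -0.006 0 0 -4 0;0 0 -0.015 0 0 -4 0;0 0 -0.03 0 0 -4 0;0 0 -0.04 0 0 -4 0;0 0 -0.04 0 0 -4 0;0 0 -0.04 0 0 -4 0"
}}

```text
time_s: 13.52
ee_pos: [476.2, 92.6, 204.3]
ee_rot: [180.0, -0.1, 20.9]
force: [-0.7, -0.5, -3.2]
gripper_width: 15.5
gripper_force: 60.0
```

```bash
python3 - <<'E'
from h import *
st(([562,60.7,203],45.7)); f=grab("wrist"); stripe(f,(475.1,92)); print('C');stripe(f,(507.1,178.2));print('B');stripe(f,(561.3,60))
f=grab("top"); print("top D"); stripe(f,(475.1,92)); print("top A"); stripe(f,(593.3,146.1))
E
```

```text
13.52 pos [476.2  92.6 204.3] rot [ 1.7997e+02 -1.2000e-01  2.0870e+01] F [-0.7 -0.5 -3.2] T [-0.11  0.   -0.01] q6 78.8
([562, 60.7, 203], 45.7) [0.0688, 0.0604, 0.0015] [0.05, -0.11, -24.83]
stripe at -160.0 r 22.0 A 2522.0
C
stripe at 137.1 r 21.8 A 52.0
B
stripe at -43.0 r 21.5 A 62.5
top D
top A
```

{"method": "send_rows", "body": {
  "targets": "0.016 0.014 0 0 0 -5 0;0.035 0.03 0 0 0 -10 0;0.053 0.046 0 0 0 -17 0;0.067 0.058 0 0 0 -23 0;0.0688 0.0604 0 0 0 -25.5 0;0.0688 0.0604 0.01 0 0 -25.5 0;0.0688 0.0604 0.02 0 0 -25.5 0;0.0688 0.0604 0.026 0 0 -25.5 0;0.0688 0.0604 0.026 0 0 -25.5 0;0.0688 0.0604 0.026 0 0 -25.5 0"
}}

```text
time_s: 14.45
ee_pos: [560.5, 60.8, 176.6]
ee_rot: [-179.9, 0.1, 46.4]
force: [-0.3, 0.6, -2.8]
gripper_width: 15.8
gripper_force: 60.0
```

```bash
python3 - <<'E'
from h import *
st(([562,60.7,163],46.4)); f=grab("wrist"); stripe(f,(561.3,60)) 
f=grab("scene"); print("D"); stripe(f,(475.1,92)); print("A"); stripe(f,(593.3,146.1));print("C"); stripe(f,(507.1,178.2))
E
```

```text
14.45 pos [560.5  60.8 176.6] rot [-1.7992e+02  9.0000e-02  4.6380e+01] F [-0.3  0.6 -2.8] T [ 0.05 -0.06  0.02] q6 48.6
([562, 60.7, 163], 46.4) [0.001, 0.0012, 0.0136] [-0.08, 0.09, -0.02]
stripe at -43.2 r 24.4 A 15.5
D
stripe at 32.9 r 19.7 A 82.5
A
C
```

{"method": "send_rows", "body": {
  "targets": "0.001 0.001 0.002 0 0 0 0;0.001 0.001 0.004 0 0 0 0;0.001 0.001 0.0065 0 0 0 0;0.001 0.001 0.009 0 0 0 0;0.001 0.001 0.0115 0 0 0 0;0.001 0.001 0.0135 0 0 0 0;0.001 0.001 0.0135 0 0 0 0;0.001 0.001 0.0135 0 0 0 0"
}}

```text
time_s: 15.22
ee_pos: [562.9, 60.6, 163.8]
ee_rot: [-180.0, 0.0, 46.4]
force: [-0.3, -0.2, -3.1]
gripper_width: 15.6
gripper_force: 60.0
```

Seated on nut B, so I turn it to half way.

{"method": "send_rows", "body": {
  "targets": "-0.0005 0 0.0005 0 0 4 0;-0.0005 0 0.0005 0 0 8 0;-0.0005 0 0.0005 0 0 12 0;-0.0005 0 0.0005 0 0 16 0;-0.0005 0 0.0005 0 0 20 0;-0.0005 0 0.0005 0 0 24 0;-0.0005 0 0.0005 0 0 28 0;-0.0005 0 0.0005 0 0 29.5 0;-0.0005 0 0.0005 0 0 29.5 0"
}}

```text
time_s: 15.97
ee_pos: [562.2, 60.3, 163.4]
ee_rot: [-180.0, 0.0, 16.9]
force: [-1.4, -0.5, -2.7]
gripper_width: 15.2
gripper_force: 60.0
```

{"method": "send_rows", "body": {
  "targets": "0 0 0 0 0 -3 0;0 0 -0.006 0 0 -4 0;0 0 -0.015 0 0 -4 0;0 0 -0.03 0 0 -4 0;0 0 -0.04 0 0 -4 0;0 0 -0.04 0 0 -4 0;0 0 -0.04 0 0 -4 0"
}}

```text
time_s: 16.55
ee_pos: [563.1, 60.3, 204.5]
ee_rot: [180.0, -0.1, 20.9]
force: [0.3, 0.7, -3.4]
gripper_width: 15.5
gripper_force: 60.0
```

```bash
python3 - <<'E'
from h import *
st(([507.8,178.9,204],46.5)); f=grab("wrist"); stripe(f,(561.3,60)) 
E
```

```text
16.55 pos [563.1  60.3 204.5] rot [ 1.7996e+02 -1.3000e-01  2.0870e+01] F [ 0.3  0.7 -3.4] T [ 0.01  0.03 -0.02] q6 74.1
([507.8, 178.9, 204], 46.5) [-0.0095, -0.1305, 0.0004] [0.07, -0.12, -25.63]
stripe at -158.5 r 21.4 A 2506.0
```

{"method": "send_rows", "body": {
  "targets": "-0.002 -0.03 0 0 0 -4 0;-0.004 -0.06 0 0 0 -10 0;-0.006 -0.09 0 0 0 -16 0;-0.009 -0.12 0 0 0 -22 0;-0.0095 -0.1305 0 0 0 -25.6 0;-0.0095 -0.1305 0.01 0 0 -25.6 0;-0.0095 -0.1305 0.02 0 0 -25.6 0;-0.0095 -0.1305 0.026 0 0 -25.6 0;-0.0095 -0.1305 0.026 0 0 -25.6 0;-0.0095 -0.1305 0.026 0 0 -25.6 0;-0.0095 -0.1305 0.026 0 0 -25.6 0"
}}

```text
time_s: 17.52
ee_pos: [507.7, 178.1, 177.4]
ee_rot: [180.0, 0.0, 46.4]
force: [-0.8, 0.5, -2.7]
gripper_width: 15.8
gripper_force: 60.0
```

```bash
python3 - <<'E'
from h import *
st(([507.9,178.7,163],46.5)); f=grab("wrist"); stripe(f,(507.1,178.2)); print("B"); stripe(f,(561.3,60)) 
E
```

```text
17.52 pos [507.7 178.1 177.4] rot [179.99   0.    46.39] F [-0.8  0.5 -2.7] T [-0.03 -0.   -0.02] q6 61.7
([507.9, 178.7, 163], 46.5) [0.0005, -0.0002, 0.0144] [0.01, 0.0, -0.11]
stripe at 137.5 r 24.5 A 10.0
B
```

{"method": "send_rows", "body": {
  "targets": "0.0005 0 0.002 0 0 0 0;0.0005 0 0.0045 0 0 0 0;0.0005 0 0.007 0 0 0 0;0.0005 0 0.0095 0 0 0 0;0.0005 0 0.012 0 0 0 0;0.0005 0 0.014 0 0 0 0;0.0005 0 0.014 0 0 0 0;0.0005 0 0.014 0 0 0 0"
}}

```text
time_s: 18.23
ee_pos: [507.5, 179.2, 163.3]
ee_rot: [-180.0, 0.0, 46.5]
force: [-0.5, -0.1, -2.8]
gripper_width: 15.6
gripper_force: 60.0
```

{"method": "send_rows", "body": {
  "targets": "0 0 0 0 0 4 0;0 0 0 0 0 8 0;0 0 0 0 0 12 0;0 0 0 0 0 12 0"
}}

```text
time_s: 18.57
ee_pos: [507.5, 178.8, 163.5]
ee_rot: [179.9, 0.0, 34.5]
force: [-0.9, -2.3, -3.0]
gripper_width: 15.9
gripper_force: 60.0
```

{"method": "send_rows", "body": {
  "targets": "0 0 0 0 0 4 0;0 0 0 0 0 8 0;0 0 0 0 0 12 0;0 0 0 0 0 16 0;0 0 0 0 0 17.5 0;0 0 0 0 0 17.5 0"
}}

```text
time_s: 19.07
ee_pos: [507.7, 178.6, 163.5]
ee_rot: [179.9, -0.0, 17.1]
force: [0.4, -2.6, -3.0]
gripper_width: 15.7
gripper_force: 60.0
```

{"method": "send_rows", "body": {
  "targets": "0 0 0 0 0 -3 0;0 0 -0.006 0 0 -4 0;0 0 -0.015 0 0 -4 0;0 0 -0.03 0 0 -4 0;0 0 -0.05 0 0 -4 0;-0.03 0.01 -0.06 0 0 -4 0;-0.07 0.025 -0.07 0 0 -4 0;-0.1 0.05 -0.07 0 0 -4 0;-0.11 0.06 -0.07 0 0 -4 0;-0.11 0.06 -0.07 0 0 -4 0;-0.11 0.06 -0.07 0 0 -4 0;-0.11 0.06 -0.07 0 0 -4 0"
}}

```text
time_s: 20.07
ee_pos: [420.9, 90.4, 234.3]
ee_rot: [-180.0, -0.1, 21.0]
force: [0.2, 0.6, -2.3]
gripper_width: 15.9
gripper_force: 60.0
```

```bash
python3 - <<'E'
from h import *
st(([594.0,146.5,205],25.5)); f=grab("wrist","wr_half"); 
for n,c in dict(A=(593.3,146.1),B=(561.3,60),C=(507.1,178.2),D=(475.1,92)).items(): print(n); stripe(f,c)
cv2.imwrite("pics/wr_half_c.png",cv2.resize(f["image"][0:300,100:460],None,fx=2,fy=2,interpolation=cv2.INTER_CUBIC))
E
```

```text
20.07 pos [420.9  90.4 234.3] rot [-1.7998e+02 -1.4000e-01  2.0970e+01] F [ 0.2  0.6 -2.3] T [ 0.01 -0.03 -0.01] q6 79.6
([594.0, 146.5, 205], 25.5) [0.1817, 0.0096, 0.0298] [-0.01, -0.14, -4.53]
A
B
stripe at -65.6 r 22.1 A 49.0
C
stripe at 115.7 r 21.2 A 51.0
D
stripe at -154.8 r 21.1 A 47.0
```

View pics/wr_half_c.png

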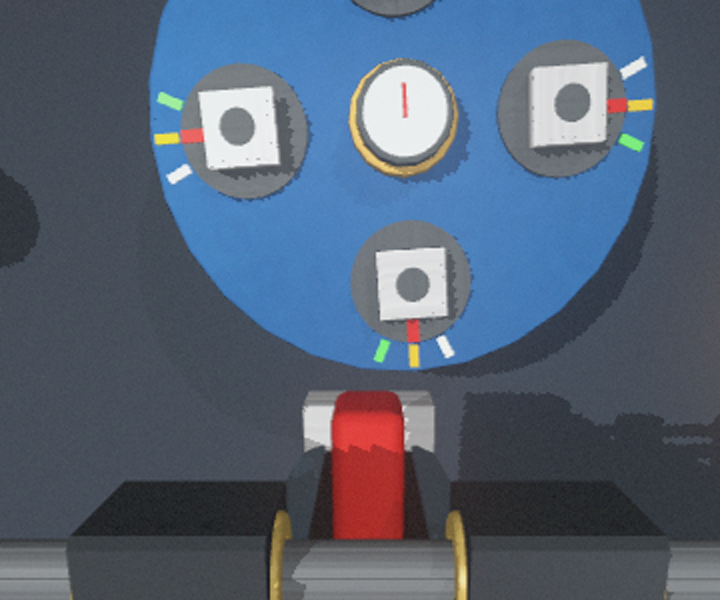

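The picture shows B, C and D with their stripes on yellow (crop pixels (617,104), (190,135) and (413,330)). A was measured earlier at about 0.40 rad, so round one is done. Now round two starts at A.

{"method": "send_rows", "body": {
  "targets": "0.035 0.002 0 0 0 -1 0;0.07 0.004 0 0 0 -2 0;0.105 0.006 0 0 0 -4 0;0.14 0.008 0 0 0 -5.5 0;0.17 0.0095 0.01 0 0 -5.5 0;0.182 0.0095 0.025 0 0 -5.5 0;0.182 0.0095 0.04 0 0 -5.5 0;0.182 0.0095 0.055 0 0 -5.5 0;0.182 0.0095 0.056 0 0 -5.5 0;0.182 0.0095 0.056 0 0 -5.5 0;0.182 0.0095 0.056 0 0 -5.5 0"
}}

```text
time_s: 21.03
ee_pos: [593.9, 146.7, 177.9]
ee_rot: [180.0, -0.1, 26.5]
force: [0.2, 0.7, -2.8]
gripper_width: 16.0
gripper_force: 60.0
```

```bash
python3 - <<'E'
from h import *
st(([594.1,146.5,163],26.5)); f=grab("wrist"); stripe(f,(593.3,146.1))
E
```

```text
21.03 pos [593.9 146.7 177.9] rot [ 1.7999e+02 -6.0000e-02  2.6520e+01] F [ 0.2  0.7 -2.8] T [0.04 0.02 0.08] q6 76.3
([594.1, 146.5, 163], 26.5) [0.0001, 0.0002, 0.0149] [0.01, -0.06, 0.02]
```

{"method": "send_rows", "body": {
  "targets": "0 0 0.0025 0 0 0 0;0 0 0.005 0 0 0 0;0 0 0.0075 0 0 0 0;0 0 0.01 0 0 0 0;0 0 0.0125 0 0 0 0;0 0 0.0145 0 0 0 0;0 0 0.0145 0 0 0 0;0 0 0.0145 0 0 0 0"
}}

```text
time_s: 21.75
ee_pos: [593.1, 145.9, 162.8]
ee_rot: [180.0, 0.0, 26.5]
force: [0.8, 0.3, -3.1]
gripper_width: 15.9
gripper_force: 60.0
```

{"method": "send_rows", "body": {
  "targets": "0 0 0 0 0 4 0;0 0 0 0 0 8 0;0 0 0 0 0 12 0;0 0 0 0 0 16 0;0 0 0 0 0 20 0;0 0 0 0 0 24 0;0 0 0 0 0 27 0;0 0 0 0 0 29 0;0 0 0 0 0 29 0"
}}

```text
time_s: 22.5
ee_pos: [593.9, 146.3, 163.2]
ee_rot: [-180.0, -0.1, -2.5]
force: [0.9, 0.1, -3.2]
gripper_width: 15.5
gripper_force: 60.0
```

```bash
python3 -c "
from h import *
st()"
```

```text
22.5 pos [593.9 146.3 163.2] rot [-1.7997e+02 -1.0000e-01 -2.5100e+00] F [ 0.9  0.1 -3.2] T [ 0.18 -0.29  0.2 ] q6 105.3
```

{"method": "send_rows", "body": {
  "targets": "0 0 0 0 0 1.5 0;0 0 0 0 0 3 0;0 0 0 0 0 4 0;0 0 0 0 0 4 0"
}}

```text
time_s: 22.83
ee_pos: [593.9, 146.2, 163.2]
ee_rot: [-180.0, -0.1, -6.5]
force: [2.1, 1.4, -3.8]
gripper_width: 15.8
gripper_force: 60.0
```

```bash
python3 -c "
from h import *
st()"
```

```text
22.83 pos [593.9 146.2 163.2] rot [-1.7997e+02 -1.0000e-01 -6.4800e+00] F [ 2.1  1.4 -3.8] T [ 0.27 -0.46  0.27] q6 109.2
```

{"method": "send_rows", "body": {
  "targets": "0 0 0 0 0 1 0;0 0 0 0 0 1 0;0 0 0 0 0 1 0"
}}

```text
time_s: 23.08
ee_pos: [593.9, 146.1, 163.2]
ee_rot: [-180.0, -0.1, -7.5]
force: [3.6, 1.7, -3.1]
gripper_width: 15.7
gripper_force: 60.0
```

```bash
python3 -c "
from h import *
st()"
```

```text
23.08 pos [593.9 146.1 163.2] rot [-1.7997e+02 -9.0000e-02 -7.5000e+00] F [ 3.6  1.7 -3.1] T [ 0.27 -0.7   0.3 ] q6 110.2
```

{"method": "send_rows", "body": {
  "targets": "0 0 0 0 0 1 0;0 0 0 0 0 1 0;0 0 0 0 0 1 0"
}}

```text
time_s: 23.33
ee_pos: [593.8, 146.1, 163.2]
ee_rot: [-180.0, -0.1, -8.5]
force: [3.7, 1.8, -4.2]
gripper_width: 15.9
gripper_force: 60.0
```

```bash
python3 -c "
from h import *
st()"
```

```text
23.33 pos [593.8 146.1 163.2] rot [-1.7997e+02 -8.0000e-02 -8.5200e+00] F [ 3.7  1.8 -4.2] T [ 0.37 -0.87  0.25] q6 111.3
```

{"method": "send_rows", "body": {
  "targets": "0 0 0 0 0 1 0;0 0 0 0 0 1 0;0 0 0 0 0 1 0"
}}

```text
time_s: 23.58
ee_pos: [593.8, 146.1, 163.2]
ee_rot: [-180.0, -0.1, -9.5]
force: [3.9, 1.8, -2.9]
gripper_width: 15.5
gripper_force: 60.0
```

```bash
python3 -c "
from h import *
st()"
```

```text
23.58 pos [593.8 146.1 163.2] rot [-1.7997e+02 -8.0000e-02 -9.5100e+00] F [ 3.9  1.8 -2.9] T [ 0.36 -1.08  0.45] q6 112.3
```

{"method": "send_rows", "body": {
  "targets": "0 0 0 0 0 0.6 0;0 0 0 0 0 0.6 0;0 0 0 0 0 0.6 0"
}}

```text
time_s: 23.83
ee_pos: [593.8, 146.1, 163.2]
ee_rot: [-180.0, -0.1, -10.1]
force: [3.9, 1.8, -3.0]
gripper_width: 15.5
gripper_force: 60.0
```

```bash
python3 -c "
from h import *
st()"
```

```text
23.83 pos [593.8 146.1 163.2] rot [-1.7998e+02 -9.0000e-02 -1.0080e+01] F [ 3.9  1.8 -3. ] T [ 0.45 -1.14  0.69] q6 112.8
```

The stop can be felt (0.69 N m). I back off, lift, and move towards D.

{"method": "send_rows", "body": {
  "targets": "0 0 0 0 0 -3 0;0 0 0 0 0 -5 0;0 0 -0.006 0 0 -5 0;0 0 -0.015 0 0 -5 0;0 0 -0.03 0 0 -5 0;0 0 -0.042 0 0 -5 0;0 0 -0.042 0 0 -5 0;0 0 -0.042 0 0 -5 0"
}}

```text
time_s: 24.5
ee_pos: [592.0, 145.6, 205.0]
ee_rot: [180.0, 0.1, -5.2]
force: [0.0, 0.8, -4.1]
gripper_width: 15.8
gripper_force: 60.0
```

```bash
python3 - <<'E'
from h import *
st(([476.0,92.3,205],25.2)); f=grab("wrist"); stripe(f,(593.3,146.1))
E
```

```text
24.5 pos [592.  145.6 205. ] rot [ 1.7996e+02  1.3000e-01 -5.1800e+00] F [ 0.   0.8 -4.1] T [0.03 0.04 0.02] q6 107.9
([476.0, 92.3, 205], 25.2) [-0.1107, 0.0635, 0.0003] [0.01, 0.14, -30.38]
stripe at 175.9 r 25.2 A 2506.0
stripe at -0.8 r 20.9 A 44.5
```

{"method": "send_rows", "body": {
  "targets": "-0.025 0.014 0 0 0 -6 0;-0.055 0.031 0 0 0 -12 0;-0.085 0.048 0 0 0 -18 0;-0.105 0.06 0 0 0 -25 0;-0.1107 0.0635 0 0 0 -30.4 0;-0.1107 0.0635 0.01 0 0 -30.4 0;-0.1107 0.0635 0.02 0 0 -30.4 0;-0.1107 0.0635 0.027 0 0 -30.4 0;-0.1107 0.0635 0.027 0 0 -30.4 0;-0.1107 0.0635 0.027 0 0 -30.4 0;-0.1107 0.0635 0.027 0 0 -30.4 0"
}}

```text
time_s: 25.47
ee_pos: [477.9, 92.8, 177.5]
ee_rot: [-180.0, 0.0, 25.3]
force: [-0.6, -0.4, -3.1]
gripper_width: 16.1
gripper_force: 60.0
```

```bash
python3 -c "
from h import *
st(([476,92.3,163],25.2))"
```

```text
25.47 pos [477.9  92.8 177.5] rot [-1.800e+02  3.000e-02  2.526e+01] F [-0.6 -0.4 -3.1] T [0.02 0.07 0.01] q6 74.4
([476, 92.3, 163], 25.2) [-0.0019, -0.0003, 0.0145] [-0.0, 0.03, 0.06]
```

{"method": "send_rows", "body": {
  "targets": "-0.0018 0 0.001 0 0 0 0;-0.0018 0 0.004 0 0 0 0;-0.0018 0 0.0065 0 0 0 0;-0.0018 0 0.009 0 0 0 0;-0.0018 0 0.012 0 0 0 0;-0.0018 0 0.014 0 0 0 0;-0.0018 0 0.014 0 0 0 0;-0.0018 0 0.014 0 0 0 0"
}}

```text
time_s: 26.13
ee_pos: [475.6, 91.8, 163.8]
ee_rot: [-180.0, 0.0, 25.3]
force: [-0.3, -0.1, -3.7]
gripper_width: 15.6
gripper_force: 60.0
```

{"method": "send_rows", "body": {
  "targets": "0 0 0 0 0 4 0;0 0 0 0 0 8 0;0 0 0 0 0 12 0;0 0 0 0 0 16 0;0 0 0 0 0 20 0;0 0 0 0 0 24 0;0 0 0 0 0 27 0;0 0 0 0 0 30 0;0 0 0 0 0 31.5 0;0 0 0 0 0 31.5 0"
}}

```text
time_s: 26.97
ee_pos: [476.0, 91.8, 164.1]
ee_rot: [180.0, -0.1, -6.2]
force: [0.4, 0.1, -3.0]
gripper_width: 15.9
gripper_force: 60.0
```

```bash
python3 -c "
from h import *
st()"
```

```text
26.97 pos [476.   91.8 164.1] rot [ 1.7999e+02 -5.0000e-02 -6.1900e+00] F [ 0.4  0.1 -3. ] T [-0.02 -0.09  0.27] q6 105.8
```

{"method": "send_rows", "body": {
  "targets": "0 0 0 0 0 1 0;0 0 0 0 0 2 0;0 0 0 0 0 2.5 0;0 0 0 0 0 2.5 0;0 0 0 0 0 2.5 0"
}}

```text
time_s: 27.38
ee_pos: [476.0, 91.8, 164.1]
ee_rot: [180.0, -0.0, -8.7]
force: [1.5, -0.2, -2.1]
gripper_width: 15.7
gripper_force: 60.0
```

```bash
python3 -c "
from h import *
st()"
```

```text
27.38 pos [476.   91.8 164.1] rot [ 1.80e+02 -4.00e-02 -8.71e+00] F [ 1.5 -0.2 -2.1] T [-0.01 -0.29  0.29] q6 108.3
```

{"method": "send_rows", "body": {
  "targets": "0 0 0 0 0 0.7 0;0 0 0 0 0 1.2 0;0 0 0 0 0 1.2 0;0 0 0 0 0 1.2 0"
}}

```text
time_s: 27.72
ee_pos: [476.0, 91.8, 164.1]
ee_rot: [180.0, -0.0, -9.9]
force: [1.4, -0.6, -2.5]
gripper_width: 15.7
gripper_force: 60.0
```

```bash
python3 -c "
from h import *
st()"
```

```text
27.72 pos [476.   91.8 164.1] rot [ 1.7999e+02 -5.0000e-02 -9.8900e+00] F [ 1.4 -0.6 -2.5] T [-0.01 -0.34  0.62] q6 109.5
```

{"method": "send_rows", "body": {
  "targets": "0 0 0 0 0 -3 0;0 0 0 0 0 -5 0;0 0 -0.006 0 0 -5 0;0 0 -0.015 0 0 -5 0;0 0 -0.03 0 0 -5 0;0 0 -0.041 0 0 -5 0;0 0 -0.041 0 0 -5 0;0 0 -0.041 0 0 -5 0;0 0 -0.041 0 0 -5 0"
}}

```text
time_s: 28.47
ee_pos: [474.9, 91.8, 204.6]
ee_rot: [180.0, 0.1, -5.0]
force: [1.6, 0.2, -2.2]
gripper_width: 16.0
gripper_force: 60.0
```

```bash
python3 - <<'E'
from h import *
st(([562.2,60.4,205],24.6))
E
```

```text
28.47 pos [474.9  91.8 204.6] rot [ 1.7999e+02  8.0000e-02 -4.9500e+00] F [ 1.6  0.2 -2.2] T [ 0.01  0.05 -0.02] q6 104.5
([562.2, 60.4, 205], 24.6) [0.0896, 0.0237, -0.0005] [-0.01, 0.08, -29.55]
```

{"method": "send_rows", "body": {
  "targets": "0.02 0.005 0 0 0 -6 0;0.045 0.012 0 0 0 -12 0;0.07 0.018 0 0 0 -18 0;0.085 0.022 0 0 0 -24 0;0.0896 0.0237 0 0 0 -29.5 0;0.0896 0.0237 0.01 0 0 -29.5 0;0.0896 0.0237 0.02 0 0 -29.5 0;0.0896 0.0237 0.027 0 0 -29.5 0;0.0896 0.0237 0.027 0 0 -29.5 0;0.0896 0.0237 0.027 0 0 -29.5 0;0.0896 0.0237 0.027 0 0 -29.5 0"
}}

```text
time_s: 29.38
ee_pos: [562.7, 60.8, 178.1]
ee_rot: [180.0, -0.0, 24.6]
force: [0.1, 0.3, -2.1]
gripper_width: 15.4
gripper_force: 60.0
```

```bash
python3 -c "
from h import *
st(([562.2,60.4,163.5],24.6))"
```

```text
29.38 pos [562.7  60.8 178.1] rot [ 1.7999e+02 -1.0000e-02  2.4570e+01] F [ 0.1  0.3 -2.1] T [ 0.02  0.01 -0.04] q6 70.4
([562.2, 60.4, 163.5], 24.6) [-0.0006, 0.0001, 0.0146] [0.01, -0.01, -0.03]
```

{"method": "send_rows", "body": {
  "targets": "-0.0006 0 0.002 0 0 0 0;-0.0006 0 0.0045 0 0 0 0;-0.0006 0 0.007 0 0 0 0;-0.0006 0 0.0095 0 0 0 0;-0.0006 0 0.012 0 0 0 0;-0.0006 0 0.0143 0 0 0 0;-0.0006 0 0.0143 0 0 0 0;-0.0006 0 0.0143 0 0 0 0"
}}

```text
time_s: 30.05
ee_pos: [562.3, 60.3, 163.5]
ee_rot: [-180.0, 0.0, 24.6]
force: [0.3, 0.3, -2.5]
gripper_width: 15.4
gripper_force: 60.0
```

{"method": "send_rows", "body": {
  "targets": "0 0 0 0 0 4 0;0 0 0 0 0 8 0;0 0 0 0 0 12 0;0 0 0 0 0 16 0;0 0 0 0 0 20 0;0 0 0 0 0 24 0;0 0 0 0 0 27 0;0 0 0 0 0 30 0;0 0 0 0 0 30.5 0;0 0 0 0 0 30.5 0"
}}

```text
time_s: 30.88
ee_pos: [562.3, 60.1, 163.7]
ee_rot: [180.0, -0.0, -5.8]
force: [-1.0, -0.3, -3.5]
gripper_width: 15.8
gripper_force: 60.0
```

{"method": "send_rows", "body": {
  "targets": "0 0 0 0 0 1 0;0 0 0 0 0 1.8 0;0 0 0 0 0 1.8 0;0 0 0 0 0 1.8 0"
}}

```text
time_s: 31.22
ee_pos: [562.4, 60.1, 163.7]
ee_rot: [180.0, -0.0, -7.7]
force: [-0.1, -0.6, -2.5]
gripper_width: 15.5
gripper_force: 60.0
```

```bash
python3 -c "
from h import *
st()"
```

```text
31.22 pos [562.4  60.1 163.7] rot [ 1.7997e+02 -1.0000e-02 -7.7000e+00] F [-0.1 -0.6 -2.5] T [-0.32  0.14  0.23] q6 102.7
```

{"method": "send_rows", "body": {
  "targets": "0 0 0 0 0 0.7 0;0 0 0 0 0 1.4 0;0 0 0 0 0 1.4 0;0 0 0 0 0 1.4 0"
}}

```text
time_s: 31.55
ee_pos: [562.4, 60.1, 163.7]
ee_rot: [180.0, -0.0, -9.1]
force: [-1.5, -1.4, -2.2]
gripper_width: 15.6
gripper_force: 60.0
```

```bash
python3 -c "
from h import *
st()"
```

```text
31.55 pos [562.4  60.1 163.7] rot [ 1.7998e+02 -1.0000e-02 -9.1200e+00] F [-1.5 -1.4 -2.2] T [-0.46  0.2   0.26] q6 104.1
```

{"method": "send_rows", "body": {
  "targets": "0 0 0 0 0 0.5 0;0 0 0 0 0 1 0;0 0 0 0 0 1 0;0 0 0 0 0 1 0"
}}

```text
time_s: 31.88
ee_pos: [562.3, 60.1, 163.7]
ee_rot: [180.0, -0.0, -10.1]
force: [-1.4, -2.9, -1.5]
gripper_width: 15.9
gripper_force: 60.0
```

```bash
python3 -c "
from h import *
st()"
```

```text
31.88 pos [562.3  60.1 163.7] rot [ 1.7997e+02 -1.0000e-02 -1.0080e+01] F [-1.4 -2.9 -1.5] T [-0.53  0.18  0.66] q6 105.1
```

The stop on B is felt (0.66 N m). I lift and go to C, turning most of the way.

{"method": "send_rows", "body": {
  "targets": "0 0 0 0 0 -3 0;0 0 0 0 0 -5 0;0 0 -0.006 0 0 -5 0;0 0 -0.015 0 0 -5 0;0 0 -0.03 0 0 -5 0;0 0 -0.041 0 0 -5 0;0 0 -0.041 0 0 -5 0;0 0 -0.041 0 0 -5 0;0 0 -0.041 0 0 -5 0"
}}

```text
time_s: 32.63
ee_pos: [562.1, 60.5, 204.4]
ee_rot: [-180.0, 0.0, -5.2]
force: [-0.3, 0.4, -2.7]
gripper_width: 15.6
gripper_force: 60.0
```

```bash
python3 - <<'E'
from h import *
st(([507.8,178.7,205],25.4)); f=grab("wrist");stripe(f,(561.3,60))
E
```

```text
32.63 pos [562.1  60.5 204.4] rot [-1.7998e+02  3.0000e-02 -5.1500e+00] F [-0.3  0.4 -2.7] T [ 0.03  0.01 -0.06] q6 100.1
([507.8, 178.7, 205], 25.4) [-0.0646, -0.1128, -0.0005] [-0.03, 0.02, -30.55]
stripe at 173.0 r 22.9 A 2533.0
```

{"method": "send_rows", "body": {
  "targets": "-0.015 -0.026 0 0 0 -6 0;-0.032 -0.055 0 0 0 -12 0;-0.049 -0.085 0 0 0 -18 0;-0.061 -0.106 0 0 0 -24 0;-0.0646 -0.1128 0 0 0 -30.5 0;-0.0646 -0.1128 0.01 0 0 -30.5 0;-0.0646 -0.1128 0.02 0 0 -30.5 0;-0.0646 -0.1128 0.027 0 0 -30.5 0;-0.0646 -0.1128 0.027 0 0 -30.5 0;-0.0646 -0.1128 0.027 0 0 -30.5 0;-0.0646 -0.1128 0.027 0 0 -30.5 0"
}}

```text
time_s: 33.6
ee_pos: [508.5, 177.7, 177.5]
ee_rot: [180.0, 0.0, 25.3]
force: [0.2, 0.2, -2.0]
gripper_width: 15.4
gripper_force: 60.0
```

```bash
python3 -c "
from h import *
st(([507.8,178.7,163.5],25.4))"
```

```text
33.6 pos [508.5 177.7 177.5] rot [179.99   0.    25.27] F [ 0.2  0.2 -2. ] T [ 0.03 -0.01 -0.03] q6 82.8
([507.8, 178.7, 163.5], 25.4) [-0.0002, -0.0012, 0.014] [0.01, 0.0, -0.13]
```

{"method": "send_rows", "body": {
  "targets": "0 -0.0008 0.002 0 0 0 0;0 -0.0008 0.0045 0 0 0 0;0 -0.0008 0.007 0 0 0 0;0 -0.0008 0.0095 0 0 0 0;0 -0.0008 0.012 0 0 0 0;0 -0.0008 0.0138 0 0 0 0;0 -0.0008 0.0138 0 0 0 0;0 -0.0008 0.0138 0 0 0 0"
}}

```text
time_s: 34.27
ee_pos: [507.7, 179.1, 163.7]
ee_rot: [180.0, 0.0, 25.4]
force: [-0.6, -0.1, -2.7]
gripper_width: 15.8
gripper_force: 60.0
```

{"method": "send_rows", "body": {
  "targets": "0 0 0 0 0 4 0;0 0 0 0 0 8 0;0 0 0 0 0 12 0;0 0 0 0 0 16 0;0 0 0 0 0 20 0;0 0 0 0 0 24 0;0 0 0 0 0 27 0;0 0 0 0 0 30 0;0 0 0 0 0 31 0;0 0 0 0 0 31 0"
}}

```text
time_s: 35.1
ee_pos: [507.9, 178.4, 163.9]
ee_rot: [179.9, -0.0, -5.5]
force: [0.7, -2.3, -2.0]
gripper_width: 15.8
gripper_force: 60.0
```

{"method": "send_rows", "body": {
  "targets": "0 0 0 0 0 1 0;0 0 0 0 0 2 0;0 0 0 0 0 2 0;0 0 0 0 0 2 0"
}}

```text
time_s: 35.43
ee_pos: [507.8, 178.4, 163.9]
ee_rot: [179.9, -0.0, -7.6]
force: [-0.1, -5.7, -1.3]
gripper_width: 15.6
gripper_force: 60.0
```

```bash
python3 -c "
from h import *
st()"
```

```text
35.43 pos [507.8 178.4 163.9] rot [ 1.7992e+02 -3.0000e-02 -7.5900e+00] F [-0.1 -5.7 -1.3] T [-1.18 -0.14  0.28] q6 115.8
```

{"method": "send_rows", "body": {
  "targets": "0 -0.0003 0 0 0 0.8 0;0 -0.0003 0 0 0 1.5 0;0 -0.0003 0 0 0 1.5 0;0 -0.0003 0 0 0 1.5 0"
}}

```text
time_s: 35.77
ee_pos: [507.8, 178.5, 163.9]
ee_rot: [179.9, -0.0, -9.1]
force: [1.1, -5.7, -1.0]
gripper_width: 15.4
gripper_force: 60.0
```

```bash
python3 -c "
from h import *
st()"
```

```text
35.77 pos [507.8 178.5 163.9] rot [ 1.7989e+02 -3.0000e-02 -9.0800e+00] F [ 1.1 -5.7 -1. ] T [-1.34 -0.17  0.26] q6 117.3
```

{"method": "send_rows", "body": {
  "targets": "0 0 0 0 0 0.5 0;0 0 0 0 0 1 0;0 0 0 0 0 1 0;0 0 0 0 0 1 0"
}}

```text
time_s: 36.1
ee_pos: [507.9, 178.5, 163.9]
ee_rot: [179.9, -0.0, -10.0]
force: [1.2, -5.7, -1.3]
gripper_width: 15.9
gripper_force: 60.0
```

```bash
python3 -c "
from h import *
st()"
```

```text
36.1 pos [507.9 178.5 163.9] rot [ 1.7988e+02 -4.0000e-02 -1.0020e+01] F [ 1.2 -5.7 -1.3] T [-1.31 -0.16  0.64] q6 118.3
```

C is at its stop. I lift and step back to check all the stripes.

{"method": "send_rows", "body": {
  "targets": "0 0 0 0 0 -3 0;0 0 0 0 0 -5 0;0 0 -0.006 0 0 -5 0;0 0 -0.015 0 0 -5 0;0 0 -0.03 0 0 -5 0;0 0 -0.05 0 0 -5 0;0 0 -0.07 0 0 -5 0;0 0 -0.07 0 0 -5 0;0 0 -0.07 0 0 -5 0"
}}

```text
time_s: 36.85
ee_pos: [508.3, 180.5, 235.3]
ee_rot: [-179.8, -0.2, -5.2]
force: [-0.5, 0.6, -3.8]
gripper_width: 15.7
gripper_force: 60.0
```

```bash
python3 -c "
from h import *
st(([421,85,234],16.8))"
```

```text
36.85 pos [508.3 180.5 235.3] rot [-1.7982e+02 -1.7000e-01 -5.1600e+00] F [-0.5  0.6 -3.8] T [-0.03  0.06 -0.03] q6 113.4
([421, 85, 234], 16.8) [-0.0784, 0.103, 0.0008] [-0.14, -0.2, -21.96]
```

{"method": "send_rows", "body": {
  "targets": "-0.018 0.025 0 0 0 -5 0;-0.036 0.05 0 0 0 -10 0;-0.055 0.075 0 0 0 -15 0;-0.0784 0.103 0 0 0 -22 0;-0.0784 0.103 0 0 0 -22 0;-0.0784 0.103 0 0 0 -22 0;-0.0784 0.103 0 0 0 -22 0;-0.0784 0.103 0 0 0 -22 0"
}}

```text
time_s: 37.52
ee_pos: [421.0, 84.5, 233.5]
ee_rot: [-180.0, 0.0, 16.9]
force: [0.3, -0.4, -2.9]
gripper_width: 15.7
gripper_force: 60.0
```

```bash
python3 - <<'E'
from h import *
f=grab("wrist","wr_tight"); 
for n,c in dict(A=(593.3,146.1),B=(561.3,60),C=(507.1,178.2),D=(475.1,92)).items(): print(n); stripe(f,c)
st(([543,-156.4,234],16.8))
E
```

```text
A
B
stripe at -91.5 r 21.4 A 59.5
C
stripe at 89.1 r 21.7 A 49.0
D
stripe at 179.3 r 20.9 A 50.0
37.57 pos [421.1  84.5 233.5] rot [-1.7997e+02  1.0000e-02  1.6890e+01] F [ 0.3 -0.5 -2.2] T [ 0.01 -0.04  0.02] q6 82.9
([543, -156.4, 234], 16.8) [0.0466, 0.2659, -0.0006] [-0.03, 0.01, 0.09]
```

All nuts read tight (stripes within 0.5° of green). I carry the wrench back to the holder.

{"method": "send_rows", "body": {
  "targets": "0.007 0.038 0 0 0 0 0;0.014 0.076 0 0 0 0 0;0.021 0.114 0 0 0 0 0;0.028 0.152 0 0 0 0 0;0.035 0.19 0 0 0 0 0;0.041 0.228 0 0 0 0 0;0.0462 0.2658 0 0 0 0 0;0.0462 0.2658 0.03 0 0 0 0;0.0462 0.2658 0.06 0 0 0 0;0.0462 0.2658 0.09 0 0 0 0;0.0462 0.2658 0.12 0 0 0 0;0.0462 0.2658 0.135 0 0 0 0"
}}

```text
time_s: 38.57
ee_pos: [540.5, -156.1, 94.3]
ee_rot: [-179.8, 0.3, 16.9]
force: [0.0, -0.2, -3.0]
gripper_width: 15.8
gripper_force: 60.0
```

{"method": "send_rows", "body": {
  "targets": "0 0 0 0 0 0 0;0 0 0 0 0 0 0;0 0 0 0 0 0 0"
}}

```text
time_s: 38.82
ee_pos: [543.5, -157.2, 99.8]
ee_rot: [179.9, -0.1, 16.9]
force: [-0.7, -0.5, -2.6]
gripper_width: 15.6
gripper_force: 60.0
```

```bash
python3 -c "
from h import *
st(([542.6,-156.2,69.5],16.8))"
```

```text
38.82 pos [ 543.5 -157.2   99.8] rot [ 1.7992e+02 -1.2000e-01  1.6910e+01] F [-0.7 -0.5 -2.6] T [-0.05 -0.02 -0.04] q6 55.8
([542.6, -156.2, 69.5], 16.8) [-0.0006, -0.0012, 0.0303] [0.08, -0.12, 0.1]
```

{"method": "send_rows", "body": {
  "targets": "-0.0005 -0.0008 0.005 0 0 0 0;-0.0005 -0.0008 0.01 0 0 0 0;-0.0005 -0.0008 0.015 0 0 0 0;-0.0005 -0.0008 0.02 0 0 0 0;-0.0005 -0.0008 0.024 0 0 0 0;-0.0005 -0.0008 0.027 0 0 0 0;-0.0005 -0.0008 0.029 0 0 0 0;-0.0005 -0.0008 0.0295 0 0 0 0;-0.0005 -0.0008 0.0295 0 0 0 0;-0.0005 -0.0008 0.0295 0 0 0 0"
}}

```text
time_s: 39.65
ee_pos: [541.4, -156.6, 69.5]
ee_rot: [180.0, -0.0, 16.9]
force: [1.4, -0.0, -2.5]
gripper_width: 15.5
gripper_force: 60.0
```

```bash
python3 -c "
from h import *
st(([542.6,-156.2,69.],16.8))"
```

```text
39.65 pos [ 541.4 -156.6   69.5] rot [ 1.7998e+02 -2.0000e-02  1.6880e+01] F [ 1.4 -0.  -2.5] T [ 0.06 -0.   -0.03] q6 55.8
([542.6, -156.2, 69.0], 16.8) [0.0013, -0.0, 0.0005] [0.02, -0.02, 0.08]
```

{"method": "send_rows", "body": {
  "targets": "0.0005 0 0.0004 0 0 0 0;0.0005 0 0.0008 0 0 0 0;0.0005 0 0.0008 0 0 0 0;0.0005 0 0.0008 0 0 0 30;0.0005 0 0.0008 0 0 0 50;0.0005 0 0.0008 0 0 0 70;0.0005 0 0.0008 0 0 0 70;0.0005 0 0.0008 0 0 0 70;0.0005 0 0.0008 0 0 0 70;0.0005 0 0.0008 0 0 0 70"
}}

```text
time_s: 40.48
ee_pos: [541.7, -156.4, 68.6]
ee_rot: [180.0, -0.0, 16.9]
force: [0.3, -0.2, 0.6]
gripper_width: 59.1
gripper_force: 0.0
```

{"method": "send_rows", "body": {
  "targets": "0 0 -0.01 0 0 0 70;0 0 -0.03 0 0 0 70;0 0 -0.06 0 0 0 70;0 0 -0.1 0 0 0 70;0 0 -0.14 0 0 0 70;0 0 -0.15 0 0 0 70;0 0 -0.15 0 0 0 70;0 0 -0.15 0 0 0 70;0 0 -0.15 0 0 0 70"
}}

```text
time_s: 41.23
ee_pos: [540.5, -156.0, 216.9]
ee_rot: [-179.9, 0.2, 16.9]
force: [-0.2, 0.1, -0.6]
gripper_width: 64.0
gripper_force: 0.0
```

```bash
python3 - <<'E'
from h import *
st(); f=grab("wrist","wr_end")
m=hsv(f,(0,150,90),(8,255,255))|hsv(f,(172,150,90),(180,255,255))
for b in blobs(m,300):
    r=cv2.minAreaRect(b); w=cast(f,cv2.boxPoints(r),99)[:,:2]; print(np.round(r[0]),w.mean(0).round(1))
cv2.imwrite("pics/wr_end_c.png",f["image"])
E
```

```text
41.23 pos [ 540.5 -156.   216.9] rot [-1.7989e+02  1.7000e-01  1.6880e+01] F [-0.2  0.1 -0.6] T [0.02 0.02 0.01] q6 55.9
[286. 198.] [ 543.2 -156.4]
[398.  11.] [ 706.1 -194.9]
```

View pics/wr_end_c.png

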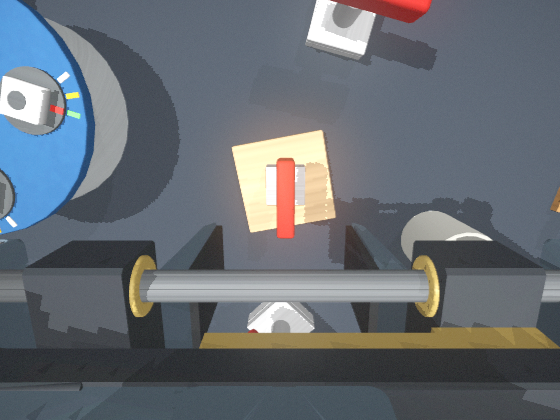

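The wrench stands upright on the holder, with its bar at (286,198), which is world (543.2,-156.4), the same place as at the start. Nut B's stripe points at green at (62,110). I hand the job in.

```bash
python3 -c "
from workcell import env
print(env.job_done())"
```

```text
the job is handed in; nothing more can be done
None
```

All four nuts were tightened in two cross-order rounds until I felt each stop (about 0.65 N m, below the 1.1 N m forcing limit), the wrench is back on its holder, and the job was handed in after about 41 s; no verdict was returned.

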